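# Scan a specimen label and park the scanner

## Robot

A 6-joint arm with a two-finger parallel gripper is mounted at the origin on the work surface. World frame = base frame: x ahead of the robot, y to its left, z up, the work surface at z = 0. Lengths are in m, angles in rad, forces in N, time in s.
With the tool pointing down it reaches from about 0.3 to 0.875 m from the base axis. Payload 6.4 kg.
Tool frame: the origin (TCP) lies between the finger pads; the fingertips stand 8 mm ahead of it and the grasp point (between the pads) lies 11 mm behind it; z points along the fingers, y is the line along which they close (so a half turn about z gives the same grasp; the last joint's range is limited). The gripper opens to 88 mm and grips with 3 to 60 N. Pads are 18 mm wide; open, the fingers measure 123 mm over their backs; the gripper's body (75 mm by 187 mm) begins 45 mm behind the grasp point.
Start: joints at [-1.546, 0.181, 1.607, -0, 1.354, -0.206], TCP at [0.132, -0.56, 0.247] pointing down, gripper open.
Joint ranges: [-2.99, 2.99], [-0.89, 2.07], [0.3, 2.58], [-1.14, 4.28], [0, 2.63], [-3.12, 3.12]. Speed limits (rad/s): [2.57, 2.57, 3.01, 3.14, 3.14, 3.14].

## Interface

Orientations are given as a unit quaternion [x, y, z, w].
In Python, from rig import r gives the robot as it stands.
- The arm moves only by the shell command python3 -m pendant 'ROWS' [FORCE]. ROWS is JSON, a list of rows, each an object of numbers: "wx", "wy", "wz": the turn, a rotation vector about the world's x, y, z in degrees; "x", "y", "z": the shift along the world's x, y, z in m; "gripper": the finger opening in m, from 0 to 0.0881. In form: [{"wx": .., "wy": .., "wz": .., "x": .., "y": .., "z": .., "gripper": ..}, ...]. A call has 1 to 5 rows; each row shifts and turns the commanded pose from where the row before left it; what a row does not reach is not made up. A row lasts 1/12 s, in which the tool goes at most 41.7 mm and 7.16 degrees, less where a joint would pass 70% of its speed; a pose out of reach is approached as far as the arm can. A call with a gripper value outside its range is refused whole. The fingers move at their own pace and stop on an object; FORCE is the grip in N (left out, the last holds). Time passes only in rows, so rows that do not move let the fingers close. It gives the time, the measured TCP pose, the force and the opening at its end, in the units of the state.
- r.observe(): the state, without advancing time (a new reading comes with each control period).
- r.read_camera(name): name is "side" or "top" or "wrist"; returns (picture, depth): 400x640x3 uint8, blue, green, red; 400x640 float32, m along the optical axis (not along the pixel's ray), 0 where there is no reading.
- r.camera_params(name): a dict with "fx", "fy", "cx", "cy" (pixels), "dist" ([k1, k2, p1, p2, k3] as OpenCV has them; the pictures are not rectified), "R" (3x3) and "t" (3): a world point X has camera coordinates R X + t. Camera axes: x right, y down, z forward; pixel columns grow to the right and rows downward; lengths in m; the calibration is good to about 2 mm. A picture is of the moment at which its call begins: read the wrist's pose just before it. camera_params takes no time and is no camera call; for the wrist camera it gives the pose at the moment of the call.
- r.hand_in(): hands the job in, once; it reports no verdict.
The state is a dict: "clock": time; "q": joint angles; "qvel": joint speeds; "effort": joint torques, N m; "ee_pos": TCP position; "ee_rot": TCP orientation; "contact_force": force on the tool from outside, world axes, zero at the start; "torque": the same for the moment, N m; "finger_gap": opening from 0.0 (shut) to 1.0 (fully open).
Only numpy, scipy, OpenCV 4.12 (cv2) and the standard library are available. Lean on these libraries where they do the work, as an engineer would, in place of code of your own. Each camera call takes 0.05 s, during which the arm holds its last target. There are 200 camera calls.

## Task

Pick up the handheld barcode scanner and scan the label on the specimen box with the green lid: hold the red window about 8 cm from the label, looking at the middle of it from above with the scanner's width running along the row of bars, and keep it still for two seconds. Then lay the scanner, right way up, along the middle of its charging pad and let go. Do not let it drop, and leave the specimen boxes, jar and mug where they are.

Things in the scene. Friction and masses are not known exactly. Their poses are not given: they have to be found in the camera images.
- scanner_grip (a point): Loose barcode scanner, 0.2 kg, lying nose to the robot's left (+-25 deg): black handle, yellow head. Point: handle's centre, near the centre of mass, 23 mm above the underside; grip here, across y. x to the nose, z up. Handle 34 mm wide (y), from 6 to 40 mm above the underside, x -75 to +30 mm from this point; head x 30 to 103 mm, 56 mm wide, 0 to 40 mm above the underside.
- window: Red window under the scanner's nose, 50 by 26 mm, fixed to the scanner. Origin: middle of its face, 90 mm forward of and 13 mm below the handle point. x: line of sight, out of the window, forward and 45 degrees down when the scanner is level. y: the scan line, across the scanner's width (the scanner's y).
- label (a point): Middle of the white barcode label, 74 by 44 mm, flat on the lid of the GREEN-lidded box, 46 mm above the bench. y: the label's long way, along which the bars follow one another; each bar runs along x; z up. Readable from either long side; easiest from the robot's side, scanner level, nose away from the robot. Reads 50 to 120 mm from the window, label's middle within 15 mm of the line of sight.
- green_box: Loose specimen box with the GREEN lid, 102 mm (y) by 72 mm (x) by 45 mm high, 0.45 kg; origin under its middle, axes as the label's. To read, the scan line must lie within 0.3 rad of the box's y, and the window at least 25 mm higher than the label.
- blue_label (a point): Middle of the label of the same kind of box with a BLUE lid: a different specimen, leave in place. The three boxes stand in a row, in any order, about 150 mm apart.
- white_label (a point): Middle of the label of the same kind of box with a WHITE lid: a different specimen, leave in place.
- pad_top (a point): Charging pad, where the scanner belongs: flat grey pad with two blue lines, 240 mm (x) by 120 mm (y), 5 mm thick, fixed to the bench. This point is the middle of its top surface; x along its length. With the scanner lying on the pad its handle point is 23 mm above this point; the nose may point either way along the pad.
- jar: Closed specimen jar, 64 mm across, 100 mm high, standing at the robot's right; origin under its middle. Leave it.
- mug: Blue mug, 80 mm across, 90 mm high, standing at the robot's right; origin under its middle. Leave it.
There are look-alikes about, which are no part of the job. Of the things that look like the part that bears scanner_grip, the smaller one is meant.

How it is judged:
By the outcome, as a careful person would: the job done as asked, in the order asked, and still so for the second after the job is handed in, with the robot touching nothing.
It also fails if it takes over 51 s, if anything falls off the work surface, if the arm or the gripper's body presses on something with over 40 N, if the wrist force passes 120 N, or if a joint passes its speed limit or range.

## Working session

There is one attempt and no reset: what is moved stays moved. The work goes in short steps, Python scripts to look and compute and a shell command to move; the robot and the scene stay as the last step left them, time stands still between calls to the robot, and variables do not carry over. Pictures are saved under pics/ and viewed, on a budget of 10 in all, crops included, one or two more only if the job needs it, and the job is handed in when it is done.

```bash
ls; mkdir -p pics
python3 - <<'E'
from rig import r
import cv2,numpy as np
s=r.observe();print(s)
ims=[]
for n in("top","side"):
    im,d=r.read_camera(n);p=r.camera_params(n);np.savez(n+'.npz',im=im,d=d,**p)
    print(n,p);cv2.imwrite(f'pics/{n}0.png',im)
E
```

```text
pics
{'clock': 0.0, 'q': array([-1.54630824e+00,  1.81526427e-01,  1.60799091e+00, -5.66398496e-06,
        1.35377943e+00, -2.06308395e-01]), 'qvel': array([ 2.77186502e-04,  3.65475521e-05,  1.55413137e-04, -8.31879556e-04,
        1.13512287e-03,  4.97107598e-04]), 'effort': array([-1.61299675e-05, -4.33866155e+01, -3.41847682e+01,  7.01863063e-02,
        3.85052478e-02, -1.39812723e-04]), 'ee_pos': array([ 0.13153084, -0.55922917,  0.2458266 ]), 'ee_rot': array([ 9.93348578e-01,  1.15142854e-01,  7.46003327e-05, -8.48789226e-04]), 'contact_force': array([ 0.11860387,  0.68596434, -1.10982295]), 'torque': array([-0.0263584 , -0.04721068,  0.00175652]), 'finger_gap': 1.0049086588831393}
top {'fx': 510.5242750421525, 'fy': 510.5242750421525, 'cx': 322.50424888239723, 'cy': 197.30900929747875, 'dist': array([-0.00637243,  0.        ,  0.        ,  0.        ,  0.        ]), 'R': array([[ 0.02616338, -0.99939246,  0.02302567],
       [-0.98672237, -0.0295114 , -0.15971237],
       [ 0.16029486, -0.01854133, -0.98689502]]), 't': array([-0.12761827,  0.48392043,  1.26810198])}
side {'fx': 384.1154009285639, 'fy': 384.1154009285639, 'cx': 316.57436321359256, 'cy': 200.8160350657187, 'dist': array([-0.05683518,  0.        ,  0.        ,  0.        ,  0.        ]), 'R': array([[-0.76073126, -0.64869514,  0.02196743],
       [-0.34505435,  0.37551926, -0.86018765],
       [ 0.54975035, -0.66195159, -0.50950432]]), 't': array([0.27577819, 0.25133373, 0.81102848])}
```

View pics/top0.png

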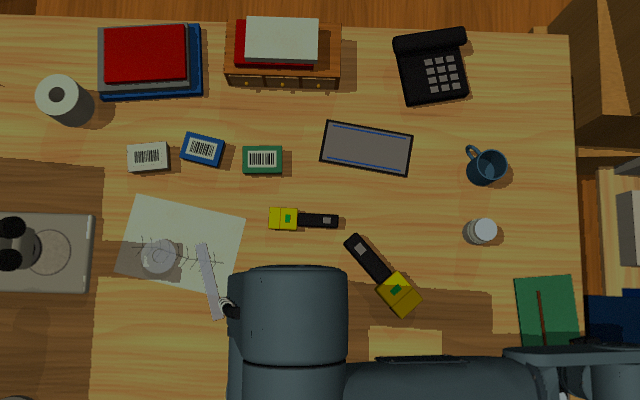

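View pics/side0.png

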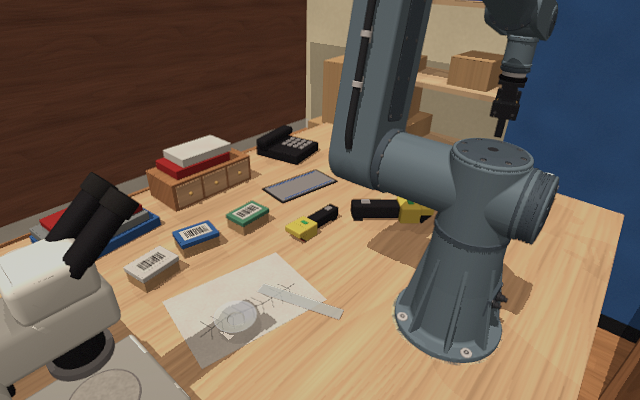

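Candidates for the scanner: top-view (303,218), small, nose to the left, and (385,275), larger, nose pointing back right. The small one fits ("smaller one", nose to robot's left). The green box is at (263,158). Next I'll confirm with an enlarged crop and measure.

```bash
cat > h.py <<'E'
import cv2,numpy as np
def K(p): return np.array([[p['fx'],0,p['cx']],[0,p['fy'],p['cy']],[0,0,1.]])
def cast(p,uv,z):
    n=cv2.undistortPoints(np.float64(uv).reshape(-1,1,2),K(p),p['dist'])[:,0]
    d=np.c_[n,np.ones(len(n))]@p['R']; c=-p['R'].T@p['t']
    return c+d*((z-c[2])/d[:,2])[:,None]
def cloud(p,depth):
    v,u=np.mgrid[0:400,0:640]
    n=cv2.undistortPoints(np.float64(np.c_[u.ravel(),v.ravel()]).reshape(-1,1,2),K(p),p['dist'])[:,0]
    return ((np.c_[n,np.ones(len(n))]*depth.reshape(-1,1)-p['t'])@p['R']).reshape(400,640,3)
def rect(P):
    (c,wh,a)=cv2.minAreaRect(np.float32(P[:,:2]*1000)); 
    if wh[0]<wh[1]: wh=wh[::-1]; a+=90
    return np.round(np.array(c),1),np.round(wh,1),round((a+90)%180-90,1)  # mm, long-axis angle from x
def project(p,X):
    return cv2.projectPoints(np.float64(X).reshape(-1,1,3),cv2.Rodrigues(p['R'])[0],p['t'],K(p),p['dist'])[0][:,0]
E
python3 - <<'E'
from h import *
z=np.load('top.npz');p={k:z[k] for k in z};im=z['im'];d=z['d']
X=cloud(p,d);hsv=cv2.cvtColor(im,cv2.COLOR_BGR2HSV);H,S,V=cv2.split(hsv)
def blob(m,u,v,w=60):
    q=np.zeros_like(m,dtype=np.uint8);q[v-w:v+w,u-w:u+w]=m[v-w:v+w,u-w:u+w]
    q=cv2.morphologyEx(q,cv2.MORPH_OPEN,np.ones((2,2),np.uint8))
    n,l,st,c=cv2.connectedComponentsWithStats(q)
    k=1+np.argmax(st[1:,4]);c=max(cv2.findContours((l==k).astype(np.uint8),0,2)[0],key=cv2.contourArea)
    return l==k,c[:,0]
def rep(n,m,u,v,h,w):
    M,c=blob(m,u,v,w); print(n,'rect@plane',*rect(cast(p,c,h)),'median depth z',np.median(X[M][:,2]).round(4))
    return M
yel=(H>20)&(H<35)&(S>170)&(V>90)
rep('head',yel,285,218,.04,20)
rep('handle',(V<60),320,220,.04,24)
high=(X[...,2]>.03)
M=rep('scanner by depth',high,303,218,.04,42)
for n,u,v in(('white',148,157),('blue',203,149),('green',263,159)):
    rep(n+' box depth',(X[...,2]>.035),u,v,.045,26)
    rep(n+' label',(S<60)&(V>110),u,v,.046,17)
rep('pad',(S<110)&(V<150),367,148,.005,50)
rep('pad depth',(X[...,2]<.02)&(S<110)&(V<150),367,148,.005,50)
for n,u,v in(('jar',481,231),('mug',487,166)): rep(n,X[...,2]>.06,u,v,.09,30)
crop=cv2.resize(im[110:250,220:430],None,fx=3.6,fy=3.6,interpolation=2);cv2.imwrite('pics/crop1.png',crop)
E
```

```text
head rect@plane [429.2 -16.2] [72.  55.4] 89.0 median depth z 0.0388
handle rect@plane [ 424.9 -105.2] [105.4  36.2] 88.6 median depth z 0.0386
scanner by depth rect@plane [426.7 -69. ] [177.4  55.8] 88.3 median depth z 0.0389
white box depth rect@plane [576.7 336.7] [104.5  73.9] -82.4 median depth z 0.0445
white label rect@plane [578.1 335.1] [84.4 71.9] -85.1 median depth z 0.0446
blue box depth rect@plane [601.  198.6] [104.2  73.2] 77.4 median depth z 0.0443
blue label rect@plane [602.6 199.9] [73.7 43.3] 77.5 median depth z 0.045
green box depth rect@plane [578.1  43.2] [100.8  71.4] -88.2 median depth z 0.0444
green label rect@plane [580.5  42.1] [72.4 39.6] -88.2 median depth z 0.0447
pad rect@plane [ 628.9 -230.3] [237.7 116.7] 81.2 median depth z 0.0044
pad depth rect@plane [ 628.9 -230.3] [237.7 116.7] 81.2 median depth z 0.0044
jar rect@plane [ 406.3 -511. ] [67.  62.4] 88.9 median depth z 0.0978
mug rect@plane [ 576.8 -531.5] [92.5 92.1] 1.8 median depth z 0.0765
```

View pics/crop1.png

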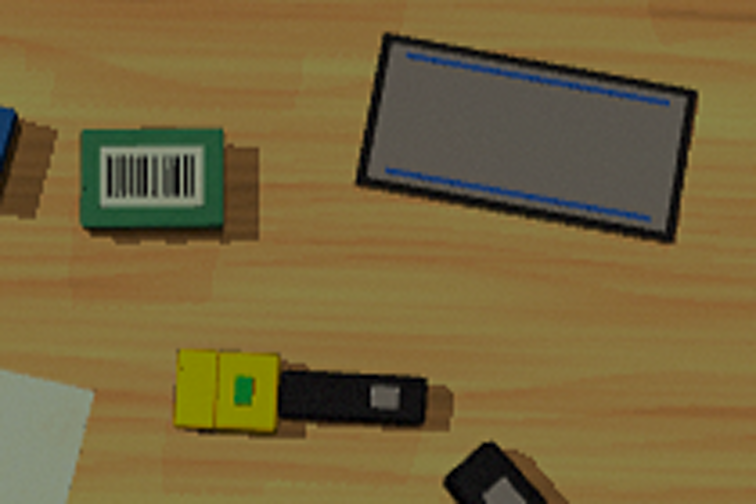

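The crop confirms it: the small scanner has its yellow head at crop (228,390) and its handle at (352,398), with the nose to +y. The green label is at crop (152,177) and the pad at (528,138). Estimates: grip (0.426, -0.083) at yaw 88°, label (0.580, 0.042) at yaw about 1.8°, pad (0.629, -0.230) at 81.2°. Moving above the scanner.

```bash
python3 -m pendant '[{"x":0.0196,"y":0.0318,"z":-0.006,"wz":5},{"x":0.0196,"y":0.0318,"z":-0.006,"wz":5},{"x":0.0196,"y":0.0318,"z":-0.006,"wz":5},{"x":0.0196,"y":0.0318,"z":-0.006,"wz":5},{"x":0.0196,"y":0.0318,"z":-0.006,"wz":5}]'
python3 -m pendant '[{"x":0.0196,"y":0.0318,"z":-0.006,"wz":5},{"x":0.0196,"y":0.0318,"z":-0.006,"wz":5},{"x":0.0196,"y":0.0318,"z":-0.006,"wz":5},{"x":0.0196,"y":0.0318,"z":-0.006,"wz":5},{"x":0.0196,"y":0.0318,"z":-0.006,"wz":5}]'
python3 -m pendant '[{"x":0.0196,"y":0.0318,"z":-0.006,"wz":5},{"x":0.0196,"y":0.0318,"z":-0.006,"wz":5},{"x":0.0196,"y":0.0318,"z":-0.006,"wz":5},{"x":0.0196,"y":0.0318,"z":-0.006,"wz":5},{"x":0.0196,"y":0.0318,"z":-0.006,"wz":5}]'
python3 -m pendant '[{},{}]'
cat >> h.py <<'E'
from scipy.spatial.transform import Rotation as Ro
def st(r):
    s=r.observe();R=Ro.from_quat(s['ee_rot']).as_matrix()
    print('t',round(s['clock'],2),'pos',s['ee_pos'].round(4),'tool x yaw',np.degrees(np.arctan2(R[1,0],R[0,0])).round(2),'z',R[:,2].round(3),'F',s['contact_force'].round(1),'gap',round(s['finger_gap']*.0881,4),'q',s['q'].round(2))
    return s
E
python3 - <<'E'
from h import *; from rig import r
st(r)
im,d=r.read_camera('wrist');p=r.camera_params('wrist');cv2.imwrite('pics/w1.png',im);np.savez('w1.npz',im=im,d=d,**p)
X=cloud(p,d);print(np.percentile(X[d>0][:,2],[5,50,95]).round(3))
M=((X[...,2]>.03)&(X[...,2]<.055)&(d>0)).astype(np.uint8)
n,l,s,c=cv2.connectedComponentsWithStats(M)
for k in range(1,n):
    if s[k,4]>500: print(s[k],rect(X[l==k]),np.median(X[l==k][:,2]).round(4))
E
```

```text
t 0.1 pos [ 0.1315 -0.5593  0.2459] tool x yaw 13.22 z [-0.     0.002 -1.   ] F [-0.4  0.2  0.2] gap 0.088 q [-1.55  0.18  1.61 -0.    1.35 -0.21]
[-0.487  0.002  0.337]
[  63    0  114   76 4576] (array([ 241.1, -319.3]), array([77.3, 75. ]), 41.8) 0.0537
[287 188 156  41 949] (array([  99.9, -620.6]), array([200.1,   1.6]), -90.0) 0.0432
[268 284  92  23 767] (array([ -56.3, -589.5]), array([135.4,  22.7]), 80.7) 0.0407invalid input at $[0]: expected keys wx, wy, wz, x, y, z, gripper
invalid input at $[0]: expected keys wx, wy, wz, x, y, z, gripper
invalid input at $[0]: expected keys wx, wy, wz, x, y, z, gripper
invalid input at $[0]: expected keys wx, wy, wz, x, y, z, gripper
```

View pics/w1.png

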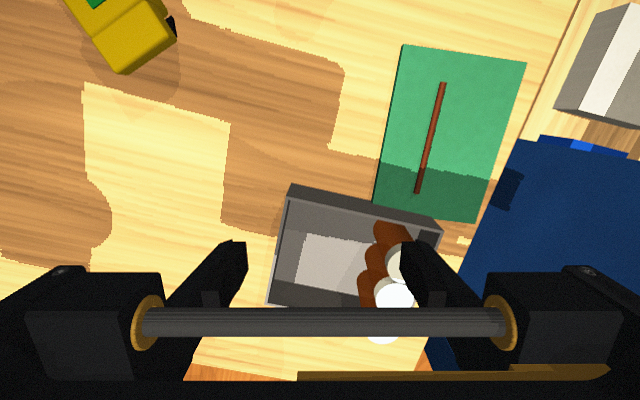

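All keys are required, so nothing moved. The picture shows only the start view: the big scanner's head at (120,35) and the gripper fingers at the bottom. Resending with full keys.

```bash
python3 -m pendant '[{"wx":0,"wy":0,"wz":5,"x":0.0196,"y":0.0318,"z":-0.006,"gripper":0.088},{"wx":0,"wy":0,"wz":5,"x":0.0196,"y":0.0318,"z":-0.006,"gripper":0.088},{"wx":0,"wy":0,"wz":5,"x":0.0196,"y":0.0318,"z":-0.006,"gripper":0.088},{"wx":0,"wy":0,"wz":5,"x":0.0196,"y":0.0318,"z":-0.006,"gripper":0.088},{"wx":0,"wy":0,"wz":5,"x":0.0196,"y":0.0318,"z":-0.006,"gripper":0.088}]'
python3 -m pendant '[{"wx":0,"wy":0,"wz":5,"x":0.0196,"y":0.0318,"z":-0.006,"gripper":0.088},{"wx":0,"wy":0,"wz":5,"x":0.0196,"y":0.0318,"z":-0.006,"gripper":0.088},{"wx":0,"wy":0,"wz":5,"x":0.0196,"y":0.0318,"z":-0.006,"gripper":0.088},{"wx":0,"wy":0,"wz":5,"x":0.0196,"y":0.0318,"z":-0.006,"gripper":0.088},{"wx":0,"wy":0,"wz":5,"x":0.0196,"y":0.0318,"z":-0.006,"gripper":0.088}]'
python3 -m pendant '[{"wx":0,"wy":0,"wz":5,"x":0.0196,"y":0.0318,"z":-0.006,"gripper":0.088},{"wx":0,"wy":0,"wz":5,"x":0.0196,"y":0.0318,"z":-0.006,"gripper":0.088},{"wx":0,"wy":0,"wz":5,"x":0.0196,"y":0.0318,"z":-0.006,"gripper":0.088},{"wx":0,"wy":0,"wz":5,"x":0.0196,"y":0.0318,"z":-0.006,"gripper":0.088},{"wx":0,"wy":0,"wz":5,"x":0.0196,"y":0.0318,"z":-0.006,"gripper":0.088}]'
python3 -m pendant '[{"wx":0,"wy":0,"wz":0,"x":0,"y":0,"z":0,"gripper":0.088},{"wx":0,"wy":0,"wz":0,"x":0,"y":0,"z":0,"gripper":0.088}]'
cat > w.py <<'E'
import sys
from h import *; from rig import r
st(r); n=sys.argv[1]; lo,hi=float(sys.argv[2]),float(sys.argv[3])
im,d=r.read_camera('wrist');p=r.camera_params('wrist');cv2.imwrite(f'pics/{n}.png',im);np.savez(n+'.npz',im=im,d=d,**p)
X=cloud(p,d)
M=((X[...,2]>lo)&(X[...,2]<hi)&(d>0)).astype(np.uint8)
k,l,s,c=cv2.connectedComponentsWithStats(M)
for i in range(1,k):
    if s[i,4]>500: print(s[i],rect(X[l==i]),np.median(X[l==i][:,2]).round(4))
E
python3 w.py w2 .03 .05
```

```text
clock: 0.57
ee_pos: [0.23, -0.399, 0.2161]
ee_rot: [0.944, 0.329, 0.0, -0.0]
contact_force: [0.3, -0.1, -0.1]
finger_gap: 0.997
clock: 0.98
ee_pos: [0.328, -0.24, 0.1865]
ee_rot: [0.851, 0.526, 0.0, 0.0]
contact_force: [0.4, -0.3, -0.0]
finger_gap: 0.996
clock: 1.4
ee_pos: [0.4261, -0.0809, 0.1565]
ee_rot: [0.716, 0.698, 0.0, 0.0]
contact_force: [0.4, -1.2, -0.5]
finger_gap: 1.0
clock: 1.57
ee_pos: [0.4256, -0.0808, 0.1561]
ee_rot: [0.716, 0.698, -0.0, -0.001]
contact_force: [-0.2, 0.6, 0.3]
finger_gap: 0.999
t 1.57 pos [ 0.4256 -0.0808  0.1561] tool x yaw 88.48 z [-0.001  0.001 -1.   ] F [-0.2  0.6  0.3] gap 0.088 q [-0.46 -0.03  2.03 -0.    1.14 -0.44]
[  465     0   112   111 10512] (array([583.7,  33. ]), array([83.1, 72.8]), -88.0) 0.0466
[ 297   77   67  188 9051] (array([431.1, -67.7]), array([176.6,  56. ]), 88.7) 0.041
[237 274  68  33 723] (array([ 359.9, -190.1]), array([76.7, 34.3]), 7.7) 0.0408
```

View pics/w2.png

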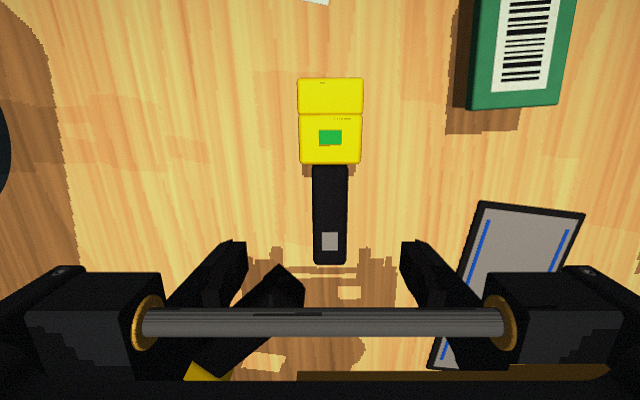

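The wrist view shows the small scanner from (330,80) to (330,263), centred in x between the fingers. Its position agrees with the top view within 4 mm. The big scanner's handle end at (285,270) is clear of the finger paths. Descend and grip.

```bash
python3 -m pendant '[{"wx":0,"wy":0,"wz":0,"x":0.001,"y":-0.0006,"z":-0.035,"gripper":0.088},{"wx":0,"wy":0,"wz":0,"x":0.001,"y":-0.0006,"z":-0.035,"gripper":0.088},{"wx":0,"wy":0,"wz":0,"x":0.001,"y":-0.0006,"z":-0.03,"gripper":0.088},{"wx":0,"wy":0,"wz":0,"x":0,"y":0,"z":-0.025,"gripper":0.088},{"wx":0,"wy":0,"wz":0,"x":0,"y":0,"z":-0.015,"gripper":0.088}]'
python3 -m pendant '[{"wx":0,"wy":0,"wz":0,"x":0,"y":0,"z":0,"gripper":0.088},{"wx":0,"wy":0,"wz":0,"x":0,"y":0,"z":0,"gripper":0.06},{"wx":0,"wy":0,"wz":0,"x":0,"y":0,"z":0,"gripper":0.045},{"wx":0,"wy":0,"wz":0,"x":0,"y":0,"z":0,"gripper":0.02},{"wx":0,"wy":0,"wz":0,"x":0,"y":0,"z":0,"gripper":0.02}]' 25
python3 -m pendant '[{"wx":0,"wy":0,"wz":0,"x":0,"y":0,"z":0,"gripper":0.02},{"wx":0,"wy":0,"wz":0,"x":0,"y":0,"z":0,"gripper":0.02},{"wx":0,"wy":0,"wz":0,"x":0,"y":0,"z":0,"gripper":0.02},{"wx":0,"wy":0,"wz":0,"x":0,"y":0,"z":0,"gripper":0.02},{"wx":0,"wy":0,"wz":0,"x":0,"y":0,"z":0,"gripper":0.02}]' 25
python3 -c "
from h import *; from rig import r
st(r)"
```

```text
clock: 2.03
ee_pos: [0.4266, -0.0857, 0.0144]
ee_rot: [0.719, 0.695, -0.001, -0.001]
contact_force: [-0.1, -0.2, -0.0]
finger_gap: 0.998
clock: 2.45
ee_pos: [0.4296, -0.0854, 0.0181]
ee_rot: [0.718, 0.696, 0.0, 0.001]
contact_force: [-0.2, -0.7, -0.0]
finger_gap: 0.722
clock: 2.87
ee_pos: [0.429, -0.0846, 0.017]
ee_rot: [0.718, 0.696, 0.0, 0.0]
contact_force: [0.6, 0.1, 1.2]
finger_gap: 0.382
t 2.87 pos [ 0.429  -0.0846  0.017 ] tool x yaw 88.23 z [ 0.001 -0.    -1.   ] F [0.6 0.1 1.2] gap 0.0336 q [-0.47  0.25  2.08  0.    0.81 -0.44]
```

```bash
python3 -m pendant '[{"wx":0,"wy":0,"wz":0,"x":0,"y":0,"z":0,"gripper":0.02},{"wx":0,"wy":0,"wz":0,"x":0,"y":0,"z":0.01,"gripper":0.02},{"wx":0,"wy":0,"wz":0,"x":0,"y":0,"z":0.02,"gripper":0.02},{"wx":0,"wy":0,"wz":0,"x":0,"y":0,"z":0.025,"gripper":0.02},{"wx":0,"wy":0,"wz":0,"x":0,"y":0,"z":0.025,"gripper":0.02}]' 30
python3 -m pendant '[{"wx":0,"wy":0,"wz":0,"x":0,"y":0,"z":0.025,"gripper":0.02},{"wx":0,"wy":0,"wz":0,"x":0,"y":0,"z":0.015,"gripper":0.02},{"wx":0,"wy":0,"wz":0,"x":0,"y":0,"z":0.01,"gripper":0.02},{"wx":0,"wy":0,"wz":0,"x":0,"y":0,"z":0,"gripper":0.02},{"wx":0,"wy":0,"wz":0,"x":0,"y":0,"z":0,"gripper":0.02}]'
python3 w.py w3 .1 .2
python3 - <<'E'
from h import *
z=np.load('w3.npz');p={k:z[k] for k in z};X=cloud(p,z['d']);H,S,V=cv2.split(cv2.cvtColor(z['im'],cv2.COLOR_BGR2HSV))
M=(H>20)&(H<35)&(S>170)&(X[...,2]>.1)&(z['d']>0)
P=X[M];A=np.c_[P[:,:2],np.ones(len(P))];c=np.linalg.lstsq(A,P[:,2],rcond=None)[0]
print('head',rect(P),'slopes deg',np.degrees(np.arctan(c[:2])).round(2),'z',np.median(P[:,2]),'resid',np.std(P[:,2]-A@c))
E
```

```text
clock: 3.28
ee_pos: [0.4274, -0.084, 0.0974]
ee_rot: [0.718, 0.696, -0.0, -0.001]
contact_force: [1.0, 0.8, -1.1]
finger_gap: 0.383
clock: 3.7
ee_pos: [0.4283, -0.0845, 0.1466]
ee_rot: [0.718, 0.696, -0.0, 0.0]
contact_force: [-0.3, 0.7, -1.4]
finger_gap: 0.381
t 3.7 pos [ 0.4283 -0.0845  0.1466] tool x yaw 88.23 z [ 0. -0. -1.] F [-0.3  0.7 -1.4] gap 0.0336 q [-0.47 -0.01  2.03 -0.    1.12 -0.44]
[  247    36   154   271 35931] (array([428.7, -38.5]), array([121. ,  67.1]), 88.2) 0.1698
[ 292  337   64   34 2133] (array([ 426.3, -126.8]), array([34.4, 28.8]), -4.0) 0.1703
head (array([417.4, -59.1]), array([153.6, 150.1]), 33.2) slopes deg [-0.27 -6.24] z 0.16978404775403483 resid 0.006924555067577633
```

View pics/w3.png

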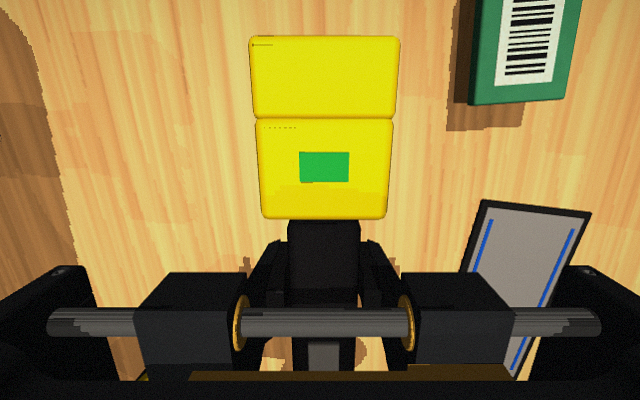

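The scanner is lifted, with the head at (325,128) in the image and square to the gripper. I'll refit using only the head pixels and compute the next moves.

```bash
cat > head.py <<'E'
import sys
from h import *
z=np.load(sys.argv[1]+'.npz');p={k:z[k] for k in z};X=cloud(p,z['d'])
P=X[45:205,268:382].reshape(-1,3);P=P[P[:,2]>.08]
P=P[np.abs(P[:,2]-np.median(P[:,2]))<.012]
A=np.c_[P[:,:2],np.ones(len(P))];c=np.linalg.lstsq(A,P[:,2],rcond=None)[0]
zt=np.median(P[:,2]);print('slope deg x,y',np.degrees(np.arctan(c[:2])).round(2),'top z',zt.round(4),'res',np.std(P[:,2]-A@c).round(4))
print('corners',cast(p,[[250,37],[400,37],[387,218],[262,218]],zt).round(4).tolist())
E
python3 head.py w3
```

```text
slope deg x,y [-0.2  -0.34] top z 0.1699 res 0.0008
corners [[0.4044, 0.0217, 0.1699], [0.4577, 0.02, 0.1699], [0.4559, -0.0494, 0.1699], [0.4018, -0.0478, 0.1699]]
```

```bash
python3 -m pendant '[{"wx":0,"wy":0,"wz":-2.4,"x":0,"y":0.004,"z":0,"gripper":0.02},{"wx":0,"wy":0,"wz":-4.8,"x":0,"y":0.007,"z":0,"gripper":0.02},{"wx":0,"wy":0,"wz":-4.8,"x":0,"y":0.007,"z":0,"gripper":0.02},{"wx":0,"wy":0,"wz":-4.8,"x":0,"y":0.007,"z":0,"gripper":0.02},{"wx":0,"wy":0,"wz":-4.8,"x":0,"y":0.007,"z":0,"gripper":0.02}]'
python3 -m pendant '[{"wx":0,"wy":0,"wz":-4.8,"x":0,"y":0.007,"z":0,"gripper":0.02},{"wx":0,"wy":0,"wz":-4.8,"x":0,"y":0.007,"z":0,"gripper":0.02},{"wx":0,"wy":0,"wz":-4.8,"x":0,"y":0.007,"z":0,"gripper":0.02},{"wx":0,"wy":0,"wz":-4.8,"x":0,"y":0.007,"z":0,"gripper":0.02},{"wx":0,"wy":0,"wz":-4.8,"x":0,"y":0.007,"z":0,"gripper":0.02}]'
python3 -m pendant '[{"wx":0,"wy":0,"wz":-4.8,"x":0,"y":0.007,"z":0,"gripper":0.02},{"wx":0,"wy":0,"wz":-4.8,"x":0,"y":0.007,"z":0,"gripper":0.02},{"wx":0,"wy":0,"wz":-4.8,"x":0,"y":0.007,"z":0,"gripper":0.02},{"wx":0,"wy":0,"wz":-4.8,"x":0,"y":0.007,"z":0,"gripper":0.02},{"wx":0,"wy":0,"wz":-4.8,"x":0,"y":0.007,"z":0,"gripper":0.02}]'
python3 -m pendant '[{"wx":0,"wy":0,"wz":-4.8,"x":0,"y":0.007,"z":0,"gripper":0.02},{"wx":0,"wy":0,"wz":-4.8,"x":0,"y":0.007,"z":0,"gripper":0.02},{"wx":0,"wy":0,"wz":-4.8,"x":0,"y":0.006,"z":0,"gripper":0.02},{"wx":0,"wy":0,"wz":-2.4,"x":0.004,"y":0,"z":0,"gripper":0.02},{"wx":0,"wy":0,"wz":0,"x":0,"y":0,"z":0,"gripper":0.02}]'
python3 w.py w4 .03 .055; python3 head.py w4
python3 - <<'E'
from h import *
z=np.load('w4.npz');p={k:z[k] for k in z};X=cloud(p,z['d']);H,S,V=cv2.split(cv2.cvtColor(z['im'],cv2.COLOR_BGR2HSV))
for nm,M in(('green',(H>60)&(H<90)&(S>90)),('labelwhite',(S<70)&(V>120))):
    M=M&(X[...,2]>.03)&(X[...,2]<.06)&(z['d']>0); print(nm,M.sum(), rect(X[M]) if M.sum()>50 else '')
E
```

```text
clock: 4.17
ee_pos: [0.4273, -0.0519, 0.145]
ee_rot: [0.837, 0.547, -0.001, -0.002]
contact_force: [-0.3, 0.2, -1.7]
finger_gap: 0.381
clock: 4.58
ee_pos: [0.4273, -0.0169, 0.145]
ee_rot: [0.932, 0.361, -0.001, -0.001]
contact_force: [-0.2, 0.7, -1.0]
finger_gap: 0.382
clock: 5.0
ee_pos: [0.4272, 0.018, 0.1449]
ee_rot: [0.987, 0.16, -0.002, -0.001]
contact_force: [-0.3, -0.4, -1.7]
finger_gap: 0.383
clock: 5.42
ee_pos: [0.4317, 0.0379, 0.1452]
ee_rot: [1.0, 0.015, -0.001, -0.0]
contact_force: [-0.1, -0.2, -1.7]
finger_gap: 0.38
t 5.42 pos [0.4317 0.0379 0.1452] tool x yaw 1.77 z [-0.003  0.001 -1.   ] F [-0.1 -0.2 -1.7] gap 0.0335 q [-0.19 -0.02  2.04  0.    1.12  1.35]
[  44    0  129   35 2362] (array([569.3, 201.5]), array([94.5, 23. ]), -87.9) 0.0458
[ 249    0  143   37 5031] (array([571.7,  44.1]), array([102.2,  23.1]), -88.0) 0.0467
[ 529  233   77   62 1937] (array([ 368.7, -202.2]), array([58.2, 45.4]), 42.4) 0.0488
slope deg x,y [-0.56  0.05] top z 0.1691 res 0.0008
corners [[0.5357, 0.0669, 0.1691], [0.5374, 0.0136, 0.1691], [0.4679, 0.011, 0.1691], [0.4661, 0.0651, 0.1691]]
green 1333 (array([485.3, -70.9]), array([379.2,  79.9]), 53.1)
labelwhite 2592 (array([570.3,  94.2]), array([174.8,  22.2]), -88.2)
```

View pics/w4.png

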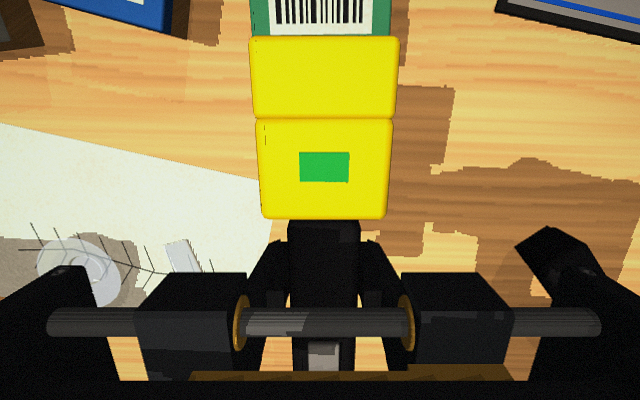

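The wrist view shows the barcode at (320,12) straight ahead of the scanner's head at (325,128), well aligned. Descend 36 mm and hold still.

```bash
python3 -m pendant '[{"wx":0,"wy":0,"wz":0,"x":0.001,"y":0.001,"z":-0.008,"gripper":0.02},{"wx":0,"wy":0,"wz":0,"x":0,"y":0,"z":-0.012,"gripper":0.02},{"wx":0,"wy":0,"wz":0,"x":0,"y":0,"z":-0.01,"gripper":0.02},{"wx":0,"wy":0,"wz":0,"x":0,"y":0,"z":-0.006,"gripper":0.02},{"wx":0,"wy":0,"wz":0,"x":0,"y":0,"z":0,"gripper":0.02}]'
python3 -m pendant '[{"wx":0,"wy":0,"wz":0,"x":0,"y":0,"z":0,"gripper":0.02},{"wx":0,"wy":0,"wz":0,"x":0,"y":0,"z":0,"gripper":0.02},{"wx":0,"wy":0,"wz":0,"x":0,"y":0,"z":0,"gripper":0.02},{"wx":0,"wy":0,"wz":0,"x":0,"y":0,"z":0,"gripper":0.02},{"wx":0,"wy":0,"wz":0,"x":0,"y":0,"z":0,"gripper":0.02}]'
python3 w.py w5 .03 .055; python3 head.py w5
python3 - <<'E'
from h import *; from rig import r
im,d=r.read_camera('side');cv2.imwrite('pics/side1.png',cv2.resize(im[120:300,120:420],None,fx=2.6,fy=2.6))
im,d=r.read_camera('top');p=r.camera_params('top');X=cloud(p,d)
M=((X[...,2]>.035)&(X[...,2]<.055)).astype(np.uint8);M[:,:235]=0;M[:,300:]=0;M[190:]=0;print('green top view',M.sum(),rect(X[M>0]))
E
```

```text
clock: 5.88
ee_pos: [0.432, 0.0386, 0.1087]
ee_rot: [1.0, 0.016, -0.002, -0.0]
contact_force: [-1.1, -0.2, -1.8]
finger_gap: 0.383
clock: 6.3
ee_pos: [0.4339, 0.0384, 0.1112]
ee_rot: [1.0, 0.016, 0.0, 0.0]
contact_force: [0.6, 0.3, -1.3]
finger_gap: 0.384
t 6.3 pos [0.4339 0.0384 0.1112] tool x yaw 1.83 z [ 0.001 -0.    -1.   ] F [ 0.6  0.3 -1.3] gap 0.0338 q [-0.19  0.05  2.06  0.    1.03  1.35]
[  45    0  104   28 1503] (array([566.9, 189.7]), array([67.4, 16.3]), -88.2) 0.0453
[ 238    0  166   55 6007] (array([561.7,  43.7]), array([102.5,  29. ]), -88.1) 0.0463
[576 253  64  43 786] (array([ 389.2, -208. ]), array([44.4, 16.1]), 69.1) 0.0486
slope deg x,y [-0.39  0.04] top z 0.1351 res 0.0008
corners [[0.5378, 0.0675, 0.1351], [0.5395, 0.0142, 0.1351], [0.47, 0.0117, 0.1351], [0.4683, 0.0658, 0.1351]]
green top view 1153 (array([672.3,  43.4]), array([247.1, 169.5]), -1.1)
```

View pics/side1.png

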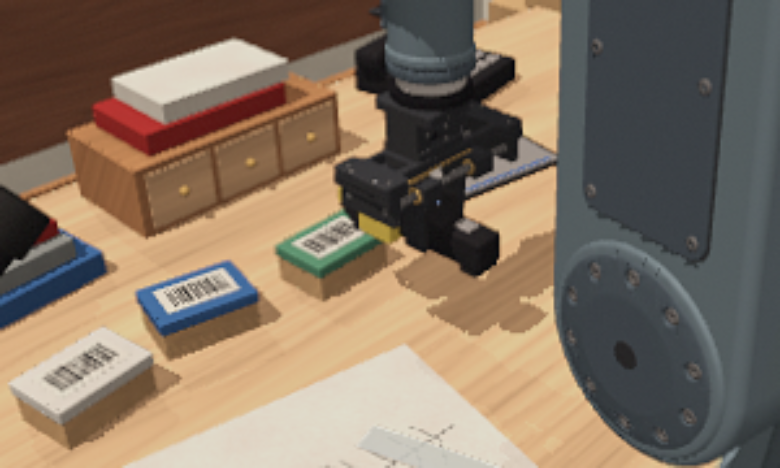

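The side view shows the yellow nose at (378,228) just short of and above the green box's label at (325,238). By my numbers the window is 57 mm back and 59 mm above the label, about 82 mm along the 45° sight line. Hold for 2.9 s.

```bash
python3 -m pendant '[{"wx":0,"wy":0,"wz":0,"x":0,"y":0,"z":0,"gripper":0.02},{"wx":0,"wy":0,"wz":0,"x":0,"y":0,"z":0,"gripper":0.02},{"wx":0,"wy":0,"wz":0,"x":0,"y":0,"z":0,"gripper":0.02},{"wx":0,"wy":0,"wz":0,"x":0,"y":0,"z":0,"gripper":0.02},{"wx":0,"wy":0,"wz":0,"x":0,"y":0,"z":0,"gripper":0.02}]'
python3 -m pendant '[{"wx":0,"wy":0,"wz":0,"x":0,"y":0,"z":0,"gripper":0.02},{"wx":0,"wy":0,"wz":0,"x":0,"y":0,"z":0,"gripper":0.02},{"wx":0,"wy":0,"wz":0,"x":0,"y":0,"z":0,"gripper":0.02},{"wx":0,"wy":0,"wz":0,"x":0,"y":0,"z":0,"gripper":0.02},{"wx":0,"wy":0,"wz":0,"x":0,"y":0,"z":0,"gripper":0.02}]'
python3 -m pendant '[{"wx":0,"wy":0,"wz":0,"x":0,"y":0,"z":0,"gripper":0.02},{"wx":0,"wy":0,"wz":0,"x":0,"y":0,"z":0,"gripper":0.02},{"wx":0,"wy":0,"wz":0,"x":0,"y":0,"z":0,"gripper":0.02},{"wx":0,"wy":0,"wz":0,"x":0,"y":0,"z":0,"gripper":0.02},{"wx":0,"wy":0,"wz":0,"x":0,"y":0,"z":0,"gripper":0.02}]'
python3 -m pendant '[{"wx":0,"wy":0,"wz":0,"x":0,"y":0,"z":0,"gripper":0.02},{"wx":0,"wy":0,"wz":0,"x":0,"y":0,"z":0,"gripper":0.02},{"wx":0,"wy":0,"wz":0,"x":0,"y":0,"z":0,"gripper":0.02},{"wx":0,"wy":0,"wz":0,"x":0,"y":0,"z":0,"gripper":0.02},{"wx":0,"wy":0,"wz":0,"x":0,"y":0,"z":0,"gripper":0.02}]'
python3 -m pendant '[{"wx":0,"wy":0,"wz":0,"x":0,"y":0,"z":0,"gripper":0.02},{"wx":0,"wy":0,"wz":0,"x":0,"y":0,"z":0,"gripper":0.02},{"wx":0,"wy":0,"wz":0,"x":0,"y":0,"z":0,"gripper":0.02},{"wx":0,"wy":0,"wz":0,"x":0,"y":0,"z":0,"gripper":0.02},{"wx":0,"wy":0,"wz":0,"x":0,"y":0,"z":0,"gripper":0.02}]'
python3 -m pendant '[{"wx":0,"wy":0,"wz":0,"x":0,"y":0,"z":0,"gripper":0.02},{"wx":0,"wy":0,"wz":0,"x":0,"y":0,"z":0,"gripper":0.02},{"wx":0,"wy":0,"wz":0,"x":0,"y":0,"z":0,"gripper":0.02},{"wx":0,"wy":0,"wz":0,"x":0,"y":0,"z":0,"gripper":0.02},{"wx":0,"wy":0,"wz":0,"x":0,"y":0,"z":0,"gripper":0.02}]'
python3 -m pendant '[{"wx":0,"wy":0,"wz":0,"x":0,"y":0,"z":0,"gripper":0.02},{"wx":0,"wy":0,"wz":0,"x":0,"y":0,"z":0,"gripper":0.02},{"wx":0,"wy":0,"wz":0,"x":0,"y":0,"z":0,"gripper":0.02},{"wx":0,"wy":0,"wz":0,"x":0,"y":0,"z":0,"gripper":0.02},{"wx":0,"wy":0,"wz":0,"x":0,"y":0,"z":0,"gripper":0.02}]'
```

```text
clock: 6.87
ee_pos: [0.4336, 0.0384, 0.1107]
ee_rot: [1.0, 0.016, 0.0, 0.0]
contact_force: [1.1, 0.0, -1.8]
finger_gap: 0.381
clock: 7.28
ee_pos: [0.4335, 0.0384, 0.1107]
ee_rot: [1.0, 0.016, -0.0, -0.0]
contact_force: [0.0, 0.4, -1.9]
finger_gap: 0.38
clock: 7.7
ee_pos: [0.4335, 0.0384, 0.1107]
ee_rot: [1.0, 0.016, -0.0, 0.0]
contact_force: [-0.3, -0.3, -1.2]
finger_gap: 0.381
clock: 8.12
ee_pos: [0.4336, 0.0384, 0.1107]
ee_rot: [1.0, 0.016, 0.0, 0.0]
contact_force: [-0.1, 0.0, -0.6]
finger_gap: 0.379
clock: 8.53
ee_pos: [0.4336, 0.0384, 0.1107]
ee_rot: [1.0, 0.016, 0.0, -0.0]
contact_force: [0.4, 0.6, -1.8]
finger_gap: 0.384
clock: 8.95
ee_pos: [0.4336, 0.0384, 0.1107]
ee_rot: [1.0, 0.016, 0.0, -0.0]
contact_force: [0.6, -0.4, -1.6]
finger_gap: 0.382
clock: 9.37
ee_pos: [0.4336, 0.0384, 0.1107]
ee_rot: [1.0, 0.016, 0.0, -0.0]
contact_force: [1.1, -0.0, -1.9]
finger_gap: 0.383
```

```bash
python3 -m pendant '[{"wx":0,"wy":0,"wz":0,"x":0,"y":0,"z":0.01,"gripper":0.02},{"wx":0,"wy":0,"wz":0,"x":0,"y":0,"z":0.02,"gripper":0.02},{"wx":0,"wy":0,"wz":0,"x":0,"y":-0.008,"z":0.02,"gripper":0.02},{"wx":0,"wy":0,"wz":2.4,"x":0.005,"y":-0.012,"z":0.01,"gripper":0.02},{"wx":0,"wy":0,"wz":4.8,"x":0.01,"y":-0.016,"z":0,"gripper":0.02}]'
python3 -m pendant '[{"wx":0,"wy":0,"wz":4.8,"x":0.012,"y":-0.016,"z":0,"gripper":0.02},{"wx":0,"wy":0,"wz":4.8,"x":0.012,"y":-0.016,"z":0,"gripper":0.02},{"wx":0,"wy":0,"wz":4.8,"x":0.012,"y":-0.016,"z":0,"gripper":0.02},{"wx":0,"wy":0,"wz":4.8,"x":0.012,"y":-0.016,"z":0,"gripper":0.02},{"wx":0,"wy":0,"wz":4.8,"x":0.012,"y":-0.016,"z":0,"gripper":0.02}]'
python3 -m pendant '[{"wx":0,"wy":0,"wz":4.8,"x":0.012,"y":-0.016,"z":0,"gripper":0.02},{"wx":0,"wy":0,"wz":4.8,"x":0.012,"y":-0.016,"z":0,"gripper":0.02},{"wx":0,"wy":0,"wz":4.8,"x":0.012,"y":-0.016,"z":0,"gripper":0.02},{"wx":0,"wy":0,"wz":4.8,"x":0.012,"y":-0.016,"z":0,"gripper":0.02},{"wx":0,"wy":0,"wz":4.8,"x":0.012,"y":-0.016,"z":0,"gripper":0.02}]'
python3 -m pendant '[{"wx":0,"wy":0,"wz":4.8,"x":0.012,"y":-0.016,"z":0,"gripper":0.02},{"wx":0,"wy":0,"wz":4.8,"x":0.012,"y":-0.016,"z":0,"gripper":0.02},{"wx":0,"wy":0,"wz":4.8,"x":0.012,"y":-0.016,"z":0,"gripper":0.02},{"wx":0,"wy":0,"wz":4.8,"x":0.012,"y":-0.014,"z":0,"gripper":0.02},{"wx":0,"wy":0,"wz":4.8,"x":0.012,"y":-0.012,"z":0,"gripper":0.02}]'
python3 -m pendant '[{"wx":0,"wy":0,"wz":2.6,"x":0,"y":0,"z":0,"gripper":0.02},{"wx":0,"wy":0,"wz":0,"x":0,"y":0,"z":0,"gripper":0.02},{"wx":0,"wy":0,"wz":0,"x":0,"y":0,"z":0,"gripper":0.02}]'
python3 w.py w6 .1 .25; python3 head.py w6
python3 - <<'E'
from h import *
z=np.load('w6.npz');p={k:z[k] for k in z};im=z['im'];H,S,V=cv2.split(cv2.cvtColor(im,cv2.COLOR_BGR2HSV))
X=cloud(p,z['d'])
def lines(p,X,im,name,roi):
    H,S,V=cv2.split(cv2.cvtColor(im,cv2.COLOR_BGR2HSV))
    M=((H>100)&(H<125)&(S>110)&(X[...,2]<.03)).astype(np.uint8);Q=np.zeros_like(M);Q[roi]=M[roi]
    n,l,s,c=cv2.connectedComponentsWithStats(Q,connectivity=8)
    for i in range(1,n):
        if s[i,4]>40:
            v,u=np.nonzero(l==i);print(name,s[i],rect(cast(p,np.c_[u,v],.005)))
lines(p,X,im,'wrist',np.s_[:,:])
z=np.load('top.npz');p={k:z[k] for k in z};lines(p,cloud(p,z['d']),z['im'],'top',np.s_[110:190,310:420])
E
```

```text
clock: 9.78
ee_pos: [0.4498, 0.0024, 0.1741]
ee_rot: [0.997, 0.08, 0.002, 0.001]
contact_force: [0.6, -0.4, -1.6]
finger_gap: 0.384
clock: 10.2
ee_pos: [0.5092, -0.0785, 0.1715]
ee_rot: [0.958, 0.286, 0.0, 0.0]
contact_force: [-0.5, 1.2, -1.9]
finger_gap: 0.384
clock: 10.62
ee_pos: [0.5692, -0.1584, 0.1715]
ee_rot: [0.878, 0.479, 0.0, 0.0]
contact_force: [0.5, -0.3, -1.3]
finger_gap: 0.384
clock: 11.03
ee_pos: [0.6291, -0.2327, 0.1714]
ee_rot: [0.759, 0.651, -0.0, 0.0]
contact_force: [-0.0, -0.2, -1.3]
finger_gap: 0.385
clock: 11.28
ee_pos: [0.6284, -0.2315, 0.1709]
ee_rot: [0.746, 0.666, -0.0, -0.0]
contact_force: [0.3, 0.1, -0.6]
finger_gap: 0.384
t 11.28 pos [ 0.6284 -0.2315  0.1709] tool x yaw 83.53 z [-0.  0. -1.] F [ 0.3  0.1 -0.6] gap 0.0339 q [-0.53  0.46  1.41  0.    1.27 -0.42]
[    0    36   640   345 71098] (array([ 634.7, -213.1]), array([161.1, 158.6]), 43.8) 0.1979
slope deg x,y [-0.16 -0.36] top z 0.1949 res 0.0008
corners [[0.6136, -0.1238, 0.1949], [0.6666, -0.1298, 0.1949], [0.6591, -0.1989, 0.1949], [0.6053, -0.1928, 0.1949]]
wrist [285 220   4  21  50] (array([ 578.3, -284.3]), array([25.7,  3.5]), 81.1)
wrist [362 220   5  21  73] (array([ 667.9, -294.4]), array([25.6,  4. ]), 81.3)
top [333 125  73  14 109] (array([ 676.1, -235.2]), array([197.2,   4.1]), 81.1)
top [327 157  74  14 111] (array([ 587.2, -221.5]), array([197.7,   4. ]), 81.1)
```

View pics/w6.png

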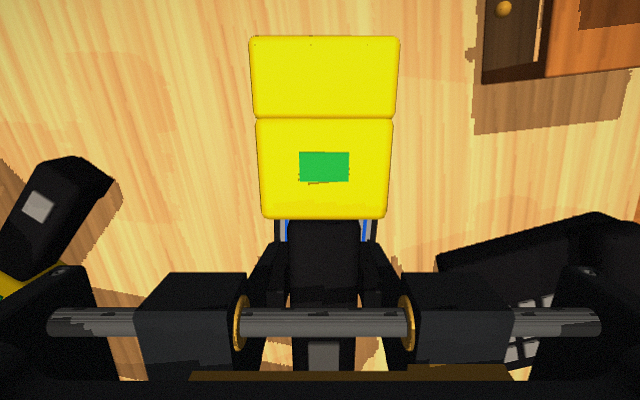

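Held scanner is level; the pad's blue lines show at (286,230) and (364,230). Correction needed: yaw -2.3°, x +3 mm, y +1 mm. First I'll check the gripper footprint against the phone at (540,260).

```bash
python3 - <<'E'
from h import *
z=np.load('top.npz');p={k:z[k] for k in z};X=cloud(p,z['d']).reshape(-1,3)
a=np.radians(81.2);d=X[:,:2]-[.6315,-.2305];f=d@[np.cos(a),np.sin(a)];l=d@[-np.sin(a),np.cos(a)]
m=(abs(f)<.055)&(abs(l)<.115);print('max z in gripper footprint',X[m,2].max().round(3))
E
python3 -m pendant '[{"wx":0,"wy":0,"wz":-2.3,"x":0.003,"y":0.001,"z":-0.01,"gripper":0.02},{"wx":0,"wy":0,"wz":0,"x":0,"y":0,"z":-0.025,"gripper":0.02},{"wx":0,"wy":0,"wz":0,"x":0,"y":0,"z":-0.025,"gripper":0.02},{"wx":0,"wy":0,"wz":0,"x":0,"y":0,"z":-0.02,"gripper":0.02},{"wx":0,"wy":0,"wz":0,"x":0,"y":0,"z":0,"gripper":0.02}]'
```

```text
max z in gripper footprint 0.013
clock: 11.75
ee_pos: [0.6283, -0.2283, 0.0858]
ee_rot: [0.759, 0.651, -0.001, -0.004]
contact_force: [-1.4, -0.3, -2.4]
finger_gap: 0.385
```

```bash
python3 -m pendant '[{"wx":0,"wy":0,"wz":0,"x":0,"y":0,"z":0,"gripper":0.02},{"wx":0,"wy":0,"wz":0,"x":0,"y":0,"z":-0.02,"gripper":0.02},{"wx":0,"wy":0,"wz":0,"x":0,"y":0,"z":-0.02,"gripper":0.02},{"wx":0,"wy":0,"wz":0,"x":0,"y":0,"z":-0.015,"gripper":0.02},{"wx":0,"wy":0,"wz":0,"x":0,"y":0,"z":0,"gripper":0.02}]'
python3 -m pendant '[{"wx":0,"wy":0,"wz":0,"x":0,"y":0,"z":0,"gripper":0.02},{"wx":0,"wy":0,"wz":0,"x":0,"y":0,"z":0,"gripper":0.02}]'
python3 -c "
from h import *; from rig import r
st(r)"; python3 w.py w7 .04 .09; python3 head.py w7
```

```text
clock: 12.17
ee_pos: [0.6302, -0.2297, 0.0337]
ee_rot: [0.759, 0.651, -0.001, -0.002]
contact_force: [-0.6, -0.1, -1.5]
finger_gap: 0.386
clock: 12.33
ee_pos: [0.6325, -0.231, 0.0374]
ee_rot: [0.759, 0.652, 0.0, 0.001]
contact_force: [-0.8, 0.9, -1.5]
finger_gap: 0.383
t 12.33 pos [ 0.6325 -0.231   0.0374] tool x yaw 81.32 z [ 0.002 -0.001 -1.   ] F [-0.8  0.9 -1.5] gap 0.0338 q [-0.53  0.63  1.46  0.    1.05 -0.37]
t 12.33 pos [ 0.6325 -0.231   0.0374] tool x yaw 81.32 z [ 0.002 -0.001 -1.   ] F [-0.8  0.9 -1.5] gap 0.0338 q [-0.53  0.63  1.46  0.    1.05 -0.37]
[  247    36   154   271 35645] (array([ 638.9, -185.6]), array([120.2,  66.7]), 81.6) 0.0614
[ 292  337   64   34 2126] (array([ 625.6, -273.1]), array([34.2, 28.1]), -7.5) 0.062
slope deg x,y [ 4.53 -1.05] top z 0.1765 res 0.0
corners [[0.6444, -0.1486, 0.1765], [0.6444, -0.1486, 0.1765], [0.6444, -0.1486, 0.1765], [0.6444, -0.1486, 0.1765]]
```

```bash
python3 -m pendant '[{"wx":0,"wy":0,"wz":0,"x":0,"y":0,"z":-0.004,"gripper":0.02},{"wx":0,"wy":0,"wz":0,"x":0,"y":0,"z":-0.004,"gripper":0.02},{"wx":0,"wy":0,"wz":0,"x":0,"y":0,"z":-0.003,"gripper":0.02},{"wx":0,"wy":0,"wz":0,"x":0,"y":0,"z":-0.001,"gripper":0.02},{"wx":0,"wy":0,"wz":0,"x":0,"y":0,"z":0,"gripper":0.02}]'
python3 -m pendant '[{"wx":0,"wy":0,"wz":0,"x":0,"y":0,"z":-0.001,"gripper":0.02},{"wx":0,"wy":0,"wz":0,"x":0,"y":0,"z":-0.001,"gripper":0.02},{"wx":0,"wy":0,"wz":0,"x":0,"y":0,"z":0,"gripper":0.02},{"wx":0,"wy":0,"wz":0,"x":0,"y":0,"z":0,"gripper":0.02}]'
```

```text
clock: 12.8
ee_pos: [0.6311, -0.2303, 0.0231]
ee_rot: [0.759, 0.652, -0.0, -0.001]
contact_force: [0.0, -0.6, -1.4]
finger_gap: 0.385
clock: 13.13
ee_pos: [0.6317, -0.2307, 0.0221]
ee_rot: [0.759, 0.652, 0.0, 0.0]
contact_force: [-0.9, 0.2, 1.9]
finger_gap: 0.383
```

```bash
python3 -m pendant '[{"wx":0,"wy":0,"wz":0,"x":0,"y":0,"z":-0.0007,"gripper":0.02},{"wx":0,"wy":0,"wz":0,"x":0,"y":0,"z":0,"gripper":0.02},{"wx":0,"wy":0,"wz":0,"x":0,"y":0,"z":0,"gripper":0.02}]'
```

```text
clock: 13.38
ee_pos: [0.6317, -0.2307, 0.022]
ee_rot: [0.759, 0.652, -0.0, 0.0]
contact_force: [-2.8, 0.9, 6.8]
finger_gap: 0.382
```

Contact with the pad: the vertical force rose to +7 N at the expected height. Open, then rise.

```bash
python3 -m pendant '[{"wx":0,"wy":0,"wz":0,"x":0,"y":0,"z":0,"gripper":0.04},{"wx":0,"wy":0,"wz":0,"x":0,"y":0,"z":0,"gripper":0.05},{"wx":0,"wy":0,"wz":0,"x":0,"y":0,"z":0,"gripper":0.07},{"wx":0,"wy":0,"wz":0,"x":0,"y":0,"z":0,"gripper":0.07},{"wx":0,"wy":0,"wz":0,"x":0,"y":0,"z":0,"gripper":0.07}]'
python3 -m pendant '[{"wx":0,"wy":0,"wz":0,"x":0,"y":0,"z":0,"gripper":0.07},{"wx":0,"wy":0,"wz":0,"x":0,"y":0,"z":0,"gripper":0.07},{"wx":0,"wy":0,"wz":0,"x":0,"y":0,"z":0.005,"gripper":0.07},{"wx":0,"wy":0,"wz":0,"x":0,"y":0,"z":0.02,"gripper":0.07},{"wx":0,"wy":0,"wz":0,"x":0,"y":0,"z":0.03,"gripper":0.07}]'
python3 -m pendant '[{"wx":0,"wy":0,"wz":0,"x":0,"y":0,"z":0.035,"gripper":0.07},{"wx":0,"wy":0,"wz":0,"x":0,"y":0,"z":0.035,"gripper":0.07},{"wx":0,"wy":0,"wz":0,"x":0,"y":0,"z":0.02,"gripper":0.07},{"wx":0,"wy":0,"wz":0,"x":-0.02,"y":0,"z":0.01,"gripper":0.07},{"wx":0,"wy":0,"wz":0,"x":-0.03,"y":0,"z":0,"gripper":0.07}]'
python3 -m pendant '[{"wx":0,"wy":0,"wz":0,"x":-0.04,"y":0,"z":0,"gripper":0.07},{"wx":0,"wy":0,"wz":0,"x":-0.04,"y":0,"z":0,"gripper":0.07},{"wx":0,"wy":0,"wz":0,"x":-0.04,"y":0,"z":0,"gripper":0.07},{"wx":0,"wy":0,"wz":0,"x":0,"y":0,"z":0,"gripper":0.07},{"wx":0,"wy":0,"wz":0,"x":0,"y":0,"z":0,"gripper":0.07}]'
python3 w.py w8 .03 .06
python3 - <<'E'
from h import *; from rig import r
im,d=r.read_camera('top');p=r.camera_params('top');X=cloud(p,d);cv2.imwrite('pics/top2.png',im)
for n,(u,v,w) in dict(white=(148,157,26),blue=(203,149,26),green=(263,159,26),scanner=(367,148,45)).items():
    M=np.zeros((400,640),np.uint8);M[v-w:v+w,u-w:u+w]=((X[...,2]>.035)&(X[...,2]<.055))[v-w:v+w,u-w:u+w]
    k,l,s,c=cv2.connectedComponentsWithStats(M);i=1+np.argmax(s[1:,4]);print(n,s[i,4],rect(X[l==i]))
E
```

```text
clock: 13.8
ee_pos: [0.6315, -0.2305, 0.0208]
ee_rot: [0.759, 0.652, -0.0, -0.0]
contact_force: [0.0, -0.0, 0.2]
finger_gap: 0.729
clock: 14.22
ee_pos: [0.6293, -0.2293, 0.0734]
ee_rot: [0.759, 0.652, -0.001, -0.003]
contact_force: [-0.0, 0.5, 0.5]
finger_gap: 0.79
clock: 14.63
ee_pos: [0.5844, -0.2317, 0.1806]
ee_rot: [0.758, 0.652, 0.001, 0.004]
contact_force: [-0.2, -0.5, 0.7]
finger_gap: 0.797
clock: 15.05
ee_pos: [0.4599, -0.2303, 0.1763]
ee_rot: [0.759, 0.651, 0.0, -0.0]
contact_force: [-0.1, -0.3, 1.1]
finger_gap: 0.795
t 15.05 pos [ 0.4599 -0.2303  0.1763] tool x yaw 81.21 z [ 0.  0. -1.] F [-0.1 -0.3  1.1] gap 0.0701 q [-0.7   0.12  1.82  0.    1.19 -0.54]
[  465    42    92   190 10251] (array([ 634.2, -213.9]), array([176.5,  56.2]), 80.6) 0.0465
[ 114  142  148  144 7779] (array([ 321. , -248.2]), array([188.3,  74.6]), 42.2) 0.0542
[ 597  226   43   70 2140] (array([ 774.1, -366.7]), array([77.6, 42.7]), -87.2) 0.0417
white 1137 (array([580. , 341.8]), array([103.8,  74. ]), -82.1)
blue 1105 (array([605.2, 202.9]), array([104.8,  72.8]), 77.1)
green 1097 (array([581.8,  46.1]), array([101.5,  72.1]), -88.4)
scanner 772 (array([ 637.1, -183.5]), array([119.3,  57.5]), 82.1)
```

View pics/top2.png

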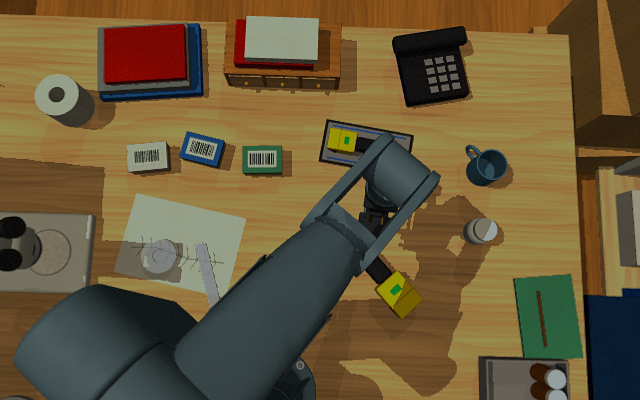

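The top view shows the scanner on the pad at (350,142), right way up and between the blue lines. The boxes are at (148,157), (203,149) and (263,158) as before, jar and mug are unmoved, and the arm is clear. Handing in.

```bash
python3 -c "
from rig import r
print(r.hand_in())"
```

```text
the job is handed in; nothing more can be done
None
```

I picked up the small scanner and held it over the green-lidded box's label. I then laid it right way up on the charging pad, let go and handed the job in at about 15 s of the 51 s allowed.

- **Scan:** the scanner was level, with the window about 82 mm from the label on the 45° sight line and the scan line within about 1° of the box's y. It stayed still for about 2.9 s. These distances come from camera measurements; the robot gives no signal that the label was read.
- **Placing:** it touched down at about 7 N. The last wrist view puts the handle point at about (0.632, -0.228), against a pad middle of about (0.632, -0.229), and its yaw at 80.6° against 81.2° for the pad.
- **Other objects:** in the last top picture the boxes, jar and mug are where they started, and the arm is clear. The boxes' last measured positions differ from the first by 3–5 mm, all in the same direction. I put this down to the different measuring method (depth instead of rays), not to movement.
- **Disagreements:** the wrist and top cameras differed by up to 4 mm in x, which is close to the calibration error. The arm partly hid the scanner in the last top view, so the final pose rests on the wrist view.
- **Mistakes:** the first move commands were refused because keys were missing, so nothing moved. I viewed 10 pictures in all, one of them of the unmoved start.

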